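# Set the loaf slicer's length stop

### The job

Set the loaf slicer for today's loaves: slide its clear guard all the way back, slide the loaf stop along its rods until its red pointer lines up with the green clip on the scale (not the blue one), then slide the guard fully shut again. Leave the honey jar, the glass mug and the orange scraper where they are.

Things in the scene. Friction and masses are not known exactly. Their poses are not given: they have to be found in the camera images.
- slicer: White bench loaf slicer, fixed, 330x330x98 mm. Origin on the table under the middle of the loaf stop's track; x to its back, y to its left. Base x -90..240 mm; cheeks at y +-158 mm (14 thick, top z 98) carry the guard. Open trough x -55..87 mm, motor housing behind it (top z 72), scale ledge before it (x -90..-56, top z 31). Round blade at y -134 mm, top z 76.
- guard (a joint): The clear flat guard over the trough, sliding along the slicer's x on the cheeks: 0 = shut (panel x -78..85 mm, covers the loaf stop), 0.15 m = all the way back over the housing. Panel z 84..92 mm. Slides with about 3 N of friction and stays where it is left.
- guard_handle (a point): Middle of the guard's black handle bar: 12 mm thick round bar along the slicer's y, 90 mm long, centre 125 mm above the table, 33 mm above the panel, on the front rim of the guard (68 mm in front of the slicer's origin when shut); open from above and from front and back.
- loaf_stop (a joint): The loaf stop, a grey carriage (62 x 50 mm, top z = 36 mm) that slides along the slicer's y on two steel rods in the trough: the value is its y in the slicer's frame, -0.07 (nearest the blade) to 0.075 m. About 3 N of friction; stays where it is left.
- stop_knob (a point): On the axis of the loaf stop's upright black knob, 62 mm above the table: 26 mm diameter, 45 to 78 mm above the table; under the guard when that is shut (knob top 6 mm below the panel).
- stop_pointer (a point): Tip of the red pointer on the front of the loaf stop (62.5 mm in front of the knob's axis), which runs just behind the clips, 36 mm above the table.
- green_clip: Fixed green plastic clip on the scale ledge that marks the wanted place, 27 x 14 mm with a 4 mm wide upright rib 15 mm tall along its middle. Origin on the ledge under the rib; its axes are parallel to the slicer's. The pointer is lined up when it has the same y (in the slicer's frame) as the rib.
- blue_clip: Fixed blue clip of the same shape on the same ledge, marking another loaf: to be ignored.
- honey_jar: Loose honey jar with a yellow lid, 77 mm diameter, 120 mm tall, standing right of the slicer; origin under its middle. A bystander.
- glass_mug: Loose clear glass mug, 77 x 116 x 100 mm, standing left of the slicer; origin under its middle. A bystander.
- scraper: Loose orange dough scraper, 34 x 60 x 10 mm, lying in front of the slicer; origin under its middle. A bystander.

How it is judged:
By the outcome, as a careful person would: the job done as asked, in the order asked, and still so for the second after the job is handed in, with the robot touching nothing.
It also fails if it takes over 64 s, if anything falls off the work surface, if the arm or the gripper's body presses on something with over 40 N, if the wrist force passes 120 N, or if a joint passes its speed limit or range.

### The arm

A 6-joint arm with a two-finger parallel gripper is mounted at the origin on a cart in front of the work surface, level with it; the furniture and walls round the work are solid. World frame = base frame: x ahead of the robot, y to its left, z up, the work surface at z = 0. Lengths are in mm, angles in rad, forces in N, time in s.
With the tool pointing down it reaches from about 250 to 725 mm from the base axis. Payload 4 kg.
Tool frame: the origin (TCP) lies between the finger pads; the fingertips stand 17 mm ahead of it and the grasp point (between the pads) lies 2 mm behind it; z points along the fingers, y is the direction in which the jaws open and shut (so a half turn about z gives the same grasp; the last joint's range is limited). The gripper opens to 85 mm and grips with 20 to 120 N. Pads are 22 mm wide; open, the fingers measure 114 mm over their backs; the gripper's body (76 mm by 85 mm) begins 54 mm behind the grasp point. The pads swing forward as they close: fully open they stand 13 mm farther back than shut.
Start: joints at [-1.344, 0.241, 0.005, 1.335, 0, 1.571], TCP at [112.428, -487.195, 248.306] pointing down, gripper open.
Joint ranges: [-2.72, 2.72], [-1.05, 1.87], [-1.09, 1.28], [-1.99, 2.15], [-1.42, 1.44], [-3.14, 3.14]. Speed limits (rad/s): [2.79, 2.79, 3.14, 3.14, 3.14, 3.14].

### API

Orientations are given as a 3x3 rotation matrix whose columns are the frame's x, y, z axes.
In Python, from bench import env, eyes, hand_in gives the robot as it stands.
- The arm moves only by the shell command python3 -m creep 'ROWS' [OPENING] [FORCE]. ROWS is a JSON object of lists of equal length, an entry for each row: "travel": the shift along the world's x, y, z each as a share of 1 m, from -1 to 1, a list of three; "yaw": the turn about the world's z as a share of 4 degrees, from -1 to 1. A call has 1 to 10 rows; each row shifts and turns the pose as measured when the row begins; what a row does not reach is not made up. A row lasts 1/8 s, in which the tool goes at most 62.5 mm and 10.7 degrees, less where a joint would pass 70% of its speed; a pose out of reach is approached as far as the arm can. A call with a number of a shift or a turn outside -1 to 1 is refused whole. A call with a gripper value outside its range is refused whole. OPENING is the opening, from 0 (shut) to 1 (fully open), set as the call begins (- or left out, the last holds). The fingers move at their own pace and stop on an object; FORCE is the grip in N (left out, the last holds). Time passes only in rows, so rows that do not move let the fingers close. It gives the time, the measured TCP pose, the force and the opening at its end, in the units of the state.
- env.observe(): the state, without advancing time (a new reading comes with each control period).
- eyes.read_camera(name): name is "scene" or "top"; returns (picture, depth): 480x640x3 uint8, red, green, blue; 480x640 float32, mm along the optical axis (not along the pixel's ray), 0 where there is no reading.
- eyes.get_calibration(name): a dict with "fx", "fy", "cx", "cy" (pixels), "D" ([k1, k2, p1, p2, k3] as OpenCV has them; the pictures are not rectified), "world_to_cam" (4x4, takes a point from world to camera coordinates). Camera axes: x right, y down, z forward; pixel columns grow to the right and rows downward; lengths in mm; the calibration is good to about 2 mm. A picture is of the moment at which its call begins. get_calibration takes no time and is no camera call.
- hand_in(): hands the job in, once; it reports no verdict.
Trained networks look in the newest picture that a camera, given by its name, has taken for a name from the list of things; names that differ only in an ending like _2 or _b are one class to them, and where a whole thing is asked for, a point or a joint stands for the part that bears it (a point fixed in the world has none). Each returns a list of dicts, best first, with "conf" (0 to 1); they miss things now and then, are a little off and sometimes report something else, mostly with a low value. They report only what shows in the picture. A call takes as long as a camera call.
- eyes.search_frame(camera, thing): "location" ([x, y, z] in mm, in the coordinates of the camera as it stood for that picture, good to about 4 mm: the middle of the surface that is visible of it).
The state is a dict: "t": time; "qpos": joint angles; "qd": joint speeds; "joint_efforts": joint torques, N m; "position": TCP position; "tool_rot": TCP orientation; "ft_force": force on the tool from outside, world axes, zero at the start; "wrist_torque": the same for the moment, N m; "opening": opening from 0.0 (shut) to 1.0 (fully open).
Only numpy, scipy, OpenCV 4.12 (cv2) and the standard library are available. Lean on these libraries where they do the work, as an engineer would, in place of code of your own. Each camera call takes 0.05 s, during which the arm holds its last target. There are 200 camera calls.

## Working session

There is one attempt and no reset: what is moved stays moved. The work goes in short steps, Python scripts to look and compute and a shell command to move; the robot and the scene stay as the last step left them, time stands still between calls to the robot, and variables do not carry over. Pictures are saved under pics/ and viewed, about 8 in all and at most 12, crops included, and the job is handed in when it is done.

```bash
ls; mkdir -p pics
cat > h.py <<'E'
import numpy as np, cv2
from bench import env, eyes, hand_in
def cam2w(c,p):
    M=np.linalg.inv(np.array(eyes.get_calibration(c)["world_to_cam"])); return M[:3,:3]@np.array(p)+M[:3,3]
def pix2w(c,uv,z):
    "pixel -> world on plane z"
    k=eyes.get_calibration(c); K=np.array([[k["fx"],0,k["cx"]],[0,k["fy"],k["cy"]],[0,0,1]])
    n=cv2.undistortPoints(np.array([[uv]],float),K,np.array(k["D"],float))[0,0]
    M=np.linalg.inv(np.array(k["world_to_cam"])); d=M[:3,:3]@np.array([n[0],n[1],1]); o=M[:3,3]
    return o+d*(z-o[2])/d[2]
def w2pix(c,P):
    k=eyes.get_calibration(c); K=np.array([[k["fx"],0,k["cx"]],[0,k["fy"],k["cy"]],[0,0,1]]); W=np.array(k["world_to_cam"])
    return cv2.projectPoints(np.array(P,float).reshape(-1,1,3),cv2.Rodrigues(W[:3,:3])[0],W[:3,3],K,np.array(k["D"],float))[0][:,0]
def save(c,name,crop=None,s=1):
    im,d=eyes.read_camera(c); o=im
    if crop: x0,y0,x1,y1=crop; o=cv2.resize(im[y0:y1,x0:x1],None,fx=s,fy=s,interpolation=cv2.INTER_CUBIC)
    cv2.imwrite("pics/"+name,o[:,:,::-1]); return im,d
E
python3 - <<'E'
from h import *
np.set_printoptions(precision=1,suppress=True)
for c in("scene","top"):
    save(c,c+"1.png"); M=np.linalg.inv(np.array(eyes.get_calibration(c)["world_to_cam"])); print(c,M[:3,3],M[:3,2])
    for t in("slicer","guard","guard_handle","loaf_stop","stop_knob","stop_pointer","green_clip","blue_clip","honey_jar","glass_mug","scraper"):
        r=eyes.search_frame(c,t); print(t,[(cam2w(c,q["location"]),round(q["conf"],2)) for q in r[:2]])
s=env.observe(); print(s["t"],s["position"],s["tool_rot"])
E
```

```text
pics
scene [-210.2  809.1  619.6] [ 0.6 -0.7 -0.4]
slicer [(array([549.1,  -8.6,  68.9]), 0.71)]
guard [(array([391.7,  19.8,   7.8]), 0.7), (array([552.6, -37.6,  86.8]), 0.68)]
guard_handle [(array([552.5, -34.9,  88. ]), 0.63)]
loaf_stop [(array([509.9,  -7.8,  29.7]), 0.67)]
stop_knob [(array([507.1,  -9.6,  32.8]), 0.7)]
stop_pointer [(array([507.3, -11.9,  30.1]), 0.82), (array([ 559.4, -267.1,  103.2]), 0.74)]
green_clip [(array([458.3, -96. ,  33.1]), 0.49)]
blue_clip [(array([455.6, -49.7,  33.4]), 0.52)]
honey_jar [(array([ 559.7, -268.2,  105. ]), 0.69)]
glass_mug [(array([494.5, 224.6,  65.9]), 0.85)]
scraper [(array([393. ,  19.6,   5.4]), 0.53)]
top [ 313.8   31.9 1164. ] [ 0.2  0.  -1. ]
slicer []
guard [(array([563.4, -56.8,  86.4]), 0.63)]
guard_handle [(array([556.7, -57.5,  89.6]), 0.97)]
loaf_stop []
stop_knob [(array([511.1, 215. ,  45.7]), 0.41)]
stop_pointer []
green_clip [(array([458.1, -96.7,  38.9]), 0.42)]
blue_clip []
honey_jar [(array([ 569.6, -285.6,  118.3]), 0.78)]
glass_mug [(array([509.2, 213.2,  46.1]), 0.87)]
scraper [(array([393.5,   9.7,   9.7]), 0.66)]
1.2 [ 112.4 -487.2  248.3] [[ 1.   0.2  0. ]
 [ 0.2 -1.  -0. ]
 [ 0.   0.  -1. ]]
```

View pics/top1.png

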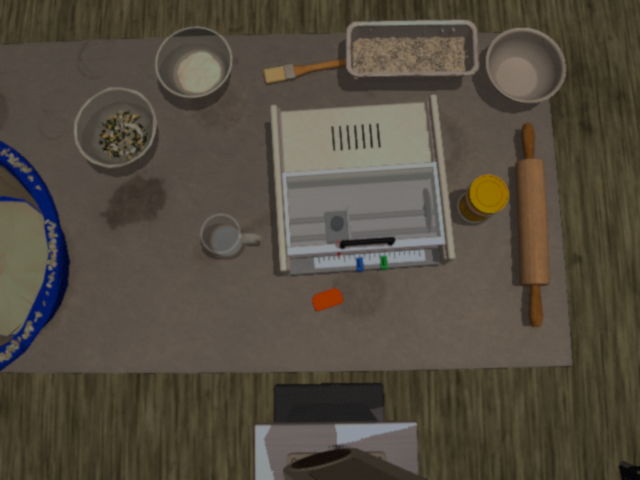

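View pics/scene1.png

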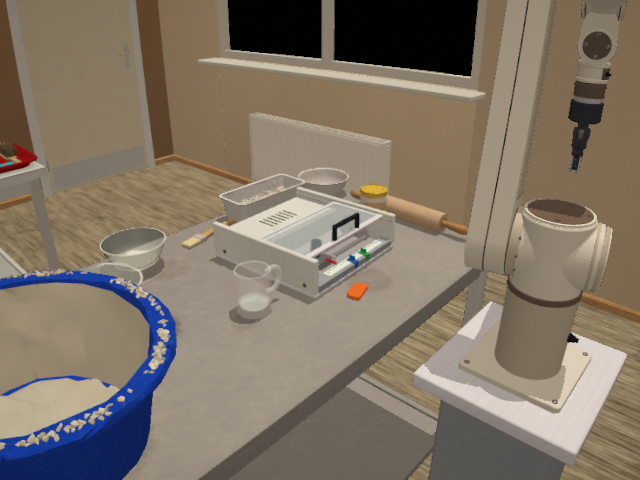

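The top view shows the slicer slightly turned. The cheek fronts are at about (284,268) and (449,256), the handle bar runs (342,244) to (393,240), the green clip is at (384,262), the blue one at (360,264), and the red pointer at (338,250). The scraper is at (327,299), in front and clear.

Run:
```python
from h import *
from scipy.optimize import least_squares
np.set_printoptions(precision=1,suppress=True)
im,d=save("top","crop2.png",(260,90,460,280),4)
for n,uv,z in[("hl",(342,244),125),("hr",(393,240),125),("Lf",(284,269),98),("Lb",(277,108),98),("Rf",(449,256),98),("Rb",(434,97),98)]: print(n,pix2w("top",uv,z))
hsv=cv2.cvtColor(im,cv2.COLOR_RGB2HSV)
def blob(lo,hi,box,n):
    x0,y0,x1,y1=box; m=cv2.inRange(hsv[y0:y1,x0:x1],lo,hi); l,_,st,ce=cv2.connectedComponentsWithStats(m)
    for i in range(1,l):
        if st[i,4]>3: print(n,ce[i]+[x0,y0],st[i],pix2w("top",ce[i]+[x0,y0],40))
b=(285,230,445,275)
blob((45,120,40),(75,255,255),b,"green");blob((100,120,40),(125,255,255),b,"blue");blob((0,120,60),(8,255,255),b,"red")
```

```text
hl [485.  -14.9 125. ]
hr [ 490.9 -108.2  125. ]
Lf [444.   92.6  98. ]
Lb [761.2 104.7  98. ]
Rf [ 463.5 -215.8   98. ]
Rb [ 780.1 -204.6   98. ]
green [383.5 262.8] [96 26  7 14 77] [460.3 -99.3  40. ]
blue [359.5 264.3] [72 28  7 14 79] [458.  -52.1  40. ]
red [338.4 253.8] [53 23  2  3  5] [479.5 -11.2  40. ]
```

View pics/crop2.png

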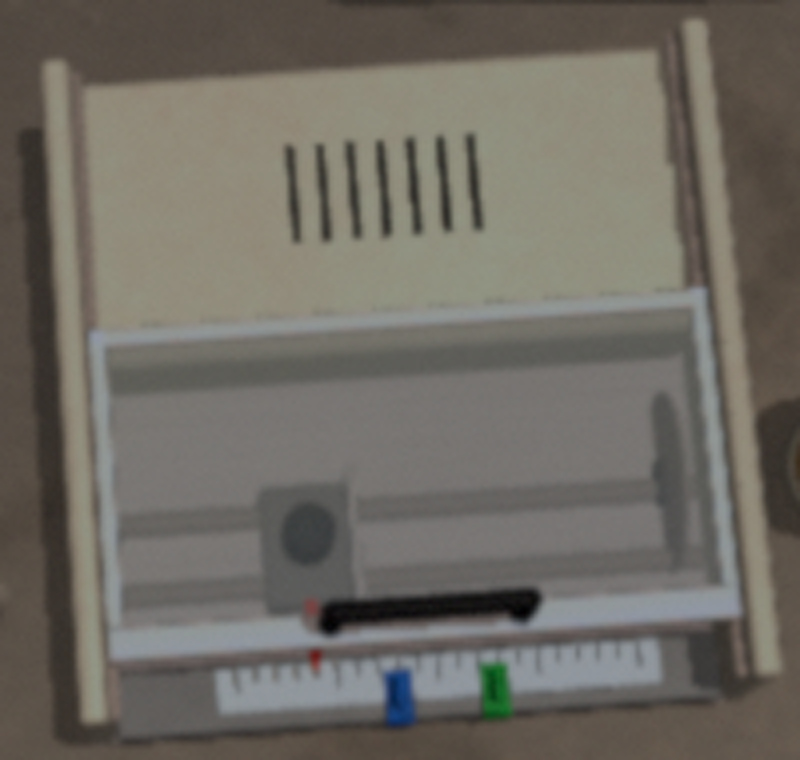

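```bash
python3 -m creep '{"travel":[[0.034,0.043,0],[0.034,0.043,0],[0.034,0.043,0],[0.034,0.043,0],[0.034,0.043,0],[0.034,0.043,0],[0.034,0.043,0],[0.034,0.043,0],[0.034,0.043,0],[0.03,0.04,0]],"yaw":[-0.25,-0.25,-0.25,-0.25,-0.25,-0.25,-0.25,-0.25,-0.25,-0.25]}' 0 40
python3 - <<'E'
from h import *
print(env.observe())
E
```

```text
t: 2.5
position: [455.9, -49.6, 249.7]
tool_rot: [[0.999, 0.037, 0.007], [0.037, -0.999, -0.006], [0.007, 0.006, -1.0]]
ft_force: [0.3, -1.6, 0.0]
opening: 0.004
{'t': 2.5, 'qpos': array([-0.10521661,  0.15193023, -0.10228878,  1.30866732, -0.00505383,
        2.99918768]), 'qd': array([ 0.81994194,  0.37931258,  0.45094178,  0.06397965, -0.01407479,
        0.96246559]), 'joint_efforts': array([ -1.96329854, -34.87604856,  23.569749  ,   0.1294722 ,
         0.14088505,  -0.77359574]), 'position': array([455.87254423, -49.59911955, 249.74321854]), 'tool_rot': array([[ 0.99928325,  0.03713735,  0.0073353 ],
       [ 0.03718065, -0.9992914 , -0.00585657],
       [ 0.00711261,  0.0061251 , -0.99995595]]), 'ft_force': array([ 0.27180711, -1.61467512,  0.04124207]), 'wrist_torque': array([-0.03887708, -0.02047265, -0.05050764]), 'opening': 0.004167516522287121}
```

```bash
python3 -m creep '{"travel":[[-0.01,-0.012,-0.04],[-0.003,-0.006,-0.04],[0,0,-0.035],[0,0,-0.005],[0,0,0],[0,0,0]],"yaw":[0,0,0,0,0,0]}'
python3 - <<'E'
from h import *
save("scene","s3.png",(200,90,480,300),2.8)
E
```

```text
t: 3.25
position: [447.9, -63.6, 130.0]
tool_rot: [[0.999, 0.048, 0.016], [0.048, -0.999, -0.006], [0.016, 0.007, -1.0]]
ft_force: [0.2, 0.2, 0.1]
opening: 0.002
```

View pics/s3.png

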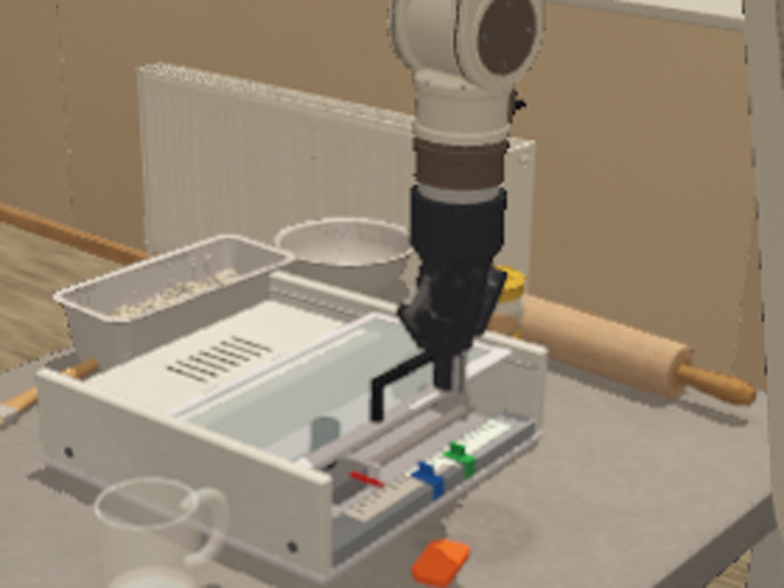

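The closed fingers, at crop (445,370), stand just in front of the handle bar at the right height. I'll push the guard back now.

```bash
python3 -m creep '{"travel":[[0.012,0,-0.004],[0.015,0.001,0],[0.02,0.001,0],[0.025,0.001,0],[0.025,0.001,0],[0.025,0.001,0],[0.025,0.001,0],[0.015,0.001,0],[0.008,0,0],[0.006,0,0]],"yaw":[0,0,0,0,0,0,0,0,0,0]}'
```

```text
t: 4.55
position: [604.9, -55.8, 127.3]
tool_rot: [[0.998, 0.046, -0.042], [0.046, -0.999, -0.006], [-0.042, 0.004, -0.999]]
ft_force: [-16.5, 0.6, 10.7]
opening: 0.003
```

```bash
python3 -m creep '{"travel":[[0.006,0,0],[0.006,0,0],[0.006,0,0]],"yaw":[0,0,0]}'; python3 -m creep '{"travel":[[0.008,0,0],[0.008,0,0]],"yaw":[0,0]}'
```

```text
t: 4.92
position: [605.0, -55.8, 127.8]
tool_rot: [[0.996, 0.045, -0.082], [0.045, -0.999, -0.006], [-0.083, 0.002, -0.997]]
ft_force: [-17.4, -0.3, 9.9]
opening: 0.0
t: 5.18
position: [605.2, -55.8, 128.1]
tool_rot: [[0.992, 0.045, -0.118], [0.044, -0.999, -0.005], [-0.118, 0.0, -0.993]]
ft_force: [-22.4, 0.4, 13.2]
opening: 0.002
```

```bash
python3 -m creep '{"travel":[[-0.02,0,0.01],[-0.03,0,0.02],[-0.01,0,0.03],[0,0,0],[0,0,0]],"yaw":[0,0,0,0,0]}'
python3 - <<'E'
from h import *
save("top","t4.png",(260,80,470,280),3)
E
```

```text
t: 5.8
position: [546.6, -55.8, 188.7]
tool_rot: [[0.992, 0.045, -0.117], [0.044, -0.999, -0.006], [-0.117, 0.0, -0.993]]
ft_force: [1.3, 0.3, -1.0]
opening: 0.002
```

View pics/t4.png

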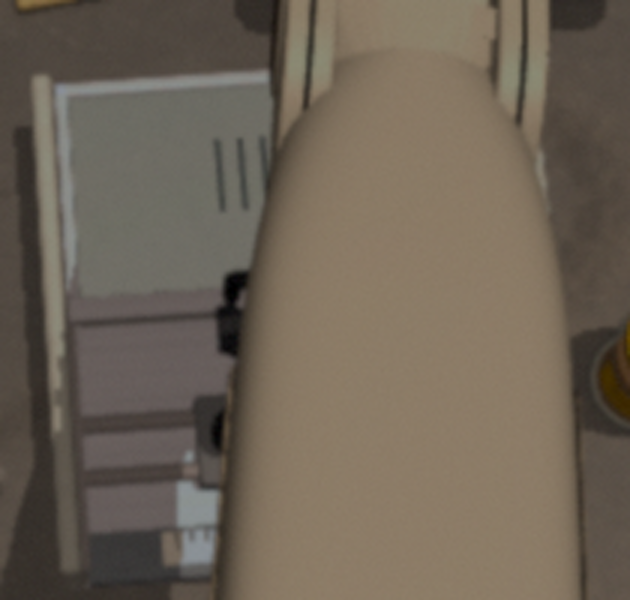

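Run:
```python
from h import *
np.set_printoptions(precision=1,suppress=True)
print(pix2w("top",(260+235/3,80+280/3),125))
a=pix2w("top",(260+60/3,80+90/3),92);print("guard back-left",a, pix2w("top",(260+40/3,80+76/3),98), pix2w("top",(290.5,91.5),92))
print("shut back left",pix2w("top",(260+92/4,90+333/4),92))
save("scene","s5.png",(200,90,480,300),2.8)
```

```text
[618.4 -11.2 125. ]
guard back-left [759.4  99.2  92. ] [767.  111.9  98. ] [798.1  78.3  92. ]
shut back left [630.   93.8  92. ]
```

View pics/s5.png

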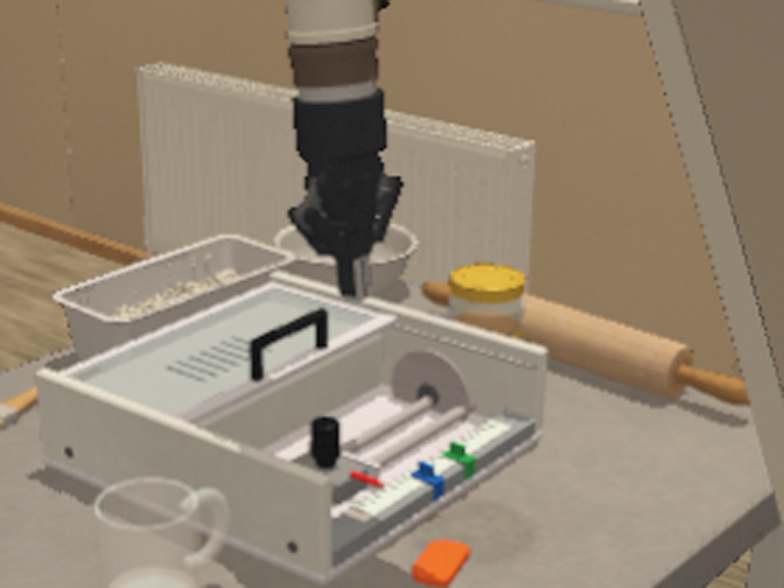

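```bash
cat > fit.py <<'E'
from h import *
from scipy.optimize import least_squares
np.set_printoptions(precision=1,suppress=True)
def T(p,P): 
    c,s=np.cos(p[2]),np.sin(p[2]); P=np.array(P,float); return np.c_[p[0]+c*P[:,0]-s*P[:,1],p[1]+s*P[:,0]+c*P[:,1],P[:,2]]
c2=lambda u,v:(260+u/4,90+v/4)
c5=lambda u,v:(200+u/2.8,90+v/2.8)
mt=[(-90,165,98),(-90,151,98),(240,165,98),(240,151,98),(240,-151,98),(240,-165,98),(-90,-151,98),(-90,-165,98)]
ut=np.array([c2(85,722),c2(107,722),c2(43,65),c2(65,62),c2(685,22),c2(705,20),c2(757,675),c2(780,672)])
ms=[(-90,165,98),(240,165,98),(-90,-165,98)]
us=np.array([c5(330,487),c5(38,373),c5(546,350)])
f=lambda p:np.r_[(w2pix("top",T(p,mt))-ut).ravel(),(w2pix("scene",T(p,ms))-us).ravel()]
r=least_squares(f,[556,-58,.05],loss="soft_l1");p=r.x
E
python3 - <<'E'
from fit import *
print(p[:2],round(p[2],4)); print(f(p).reshape(-1,2))
for uv in [c5(255,345),c5(322,315)]:
    w=pix2w("scene",uv,125); print("handle end now",(np.array([[np.cos(p[2]),np.sin(p[2])],[-np.sin(p[2]),np.cos(p[2])]])@(w[:2]-p[:2])))
R=np.array([[np.cos(p[2]),np.sin(p[2])],[-np.sin(p[2]),np.cos(p[2])]])
L=lambda w:R@(w[:2]-p[:2])
print("initial handle",[L(pix2w("top",q,125)) for q in[(342,243),(393,239.5)]])
print("knob scene",pix2w("scene",c5(325,423),78),L(pix2w("scene",c5(325,423),78)),"knob top0",L(pix2w("top",c2(308,533),78)))
print("pointer tip scene",L(pix2w("scene",c5(382,485),36)),"green rib top",L(pix2w("scene",c5(453,449),46)),"blue",L(pix2w("scene",c5(424,468),46)))
print("top: ptr",L(pix2w("top",c2(316,668),36)),"green",L(pix2w("top",(383.5,262.8),40)),"blue",L(pix2w("top",(359.5,264.3),40)))
E
```

```text
[537.1 -59.6] 0.0587
[[-1.1  2. ]
 [ 0.9  1.5]
 [-1.1 -0.9]
 [ 0.5 -0.6]
 [-1.6 -1. ]
 [ 0.4 -1. ]
 [-0.2  1.2]
 [ 1.5  1.4]
 [-1.6 -3.4]
 [-1.1 -2.4]
 [ 2.  -2.6]]
handle end now [76.5 55.4]
handle end now [ 74.6 -33.9]
initial handle [array([-47.6,  47.5]), array([-48. , -45.9])]
knob scene [527.3   1.9  78. ] [-6.2 62. ] knob top0 [-0.9 51.4]
pointer tip scene [-63.3  57.2] green rib top [-83.5 -17.5] blue [-84.   26.3]
top: ptr [-60.4  50.8] green [-79.  -35.1] blue [-78.4  12.1]
```

```bash
python3 -m creep '{"travel":[[-0.006,0.024,0],[-0.006,0.023,0],[0,0,-0.02],[0,0,-0.035],[0,0,-0.02],[0,0,0]],"yaw":[0.2,0,0,0,0,0]}' 1
python3 - <<'E'
from h import *
save("scene","s6.png",(250,150,450,300),4)
E
```

```text
t: 6.65
position: [534.4, -6.9, 105.2]
tool_rot: [[0.99, 0.059, -0.124], [0.059, -0.998, -0.007], [-0.124, -0.0, -0.992]]
ft_force: [0.2, 0.0, -0.2]
opening: 0.997
```

View pics/s6.png

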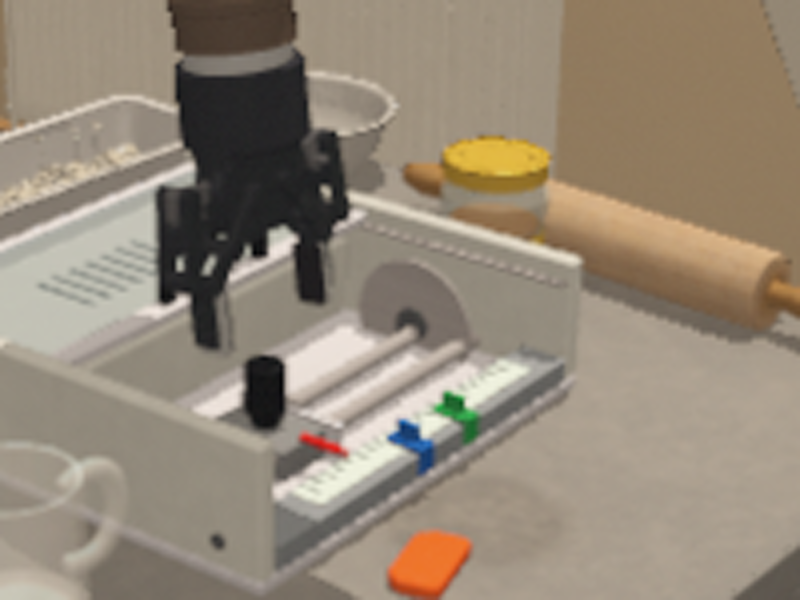

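The open fingers straddle the knob, at crop (265,390), and the guard is still fully back. I'll descend and grip.

```bash
python3 -m creep '{"travel":[[0,0,-0.02],[0,0,-0.018],[0,0,-0.002],[0,0,0]],"yaw":[0,0,0,0]}' 1; python3 -m creep '{"travel":[[0,0,0],[0,0,0],[0,0,0],[0,0,0],[0,0,0],[0,0,0]],"yaw":[0,0,0,0,0,0]}' 0 30
```

```text
t: 7.2
position: [538.6, -7.1, 68.8]
tool_rot: [[0.991, 0.059, -0.116], [0.059, -0.998, -0.007], [-0.116, 0.0, -0.993]]
ft_force: [-0.3, 0.6, 1.0]
opening: 1.001
t: 7.95
position: [540.3, -7.3, 71.5]
tool_rot: [[0.992, 0.059, -0.112], [0.059, -0.998, -0.007], [-0.112, 0.001, -0.994]]
ft_force: [0.3, 0.2, 0.9]
opening: 0.289
```

```bash
python3 -m creep '{"travel":[[0.001,-0.01,0],[0.001,-0.015,0],[0.001,-0.015,0],[0.001,-0.015,0],[0.001,-0.015,0],[0,-0.008,0],[0,0,0],[0,0,0]],"yaw":[0,0,0,0,0,0,0,0]}'
python3 - <<'E'
from h import *
np.set_printoptions(precision=1,suppress=True)
for c,b in(("top",(285,230,445,275)),("scene",(300,220,400,280))):
    im,d=save(c,c+"7.png",(310,230,390,270) if c=="scene" else (300,225,430,285),8 if c=="scene" else 6); hsv=cv2.cvtColor(im,cv2.COLOR_RGB2HSV)
    for n,lo,hi in(("green",(45,120,40),(75,255,255)),("blue",(100,120,40),(125,255,255)),("red",(0,120,60),(8,255,255))):
        x0,y0,x1,y1=b; m=cv2.inRange(hsv[y0:y1,x0:x1],lo,hi); l,_,st,ce=cv2.connectedComponentsWithStats(m)
        for i in range(1,l):
            if st[i,4]>3: print(c,n,ce[i]+[x0,y0],st[i]+[x0,y0,0,0,0])
E
```

```text
t: 8.95
position: [545.0, -90.3, 71.4]
tool_rot: [[0.992, 0.058, -0.113], [0.058, -0.998, -0.004], [-0.113, -0.002, -0.994]]
ft_force: [-0.2, 3.9, 1.4]
opening: 0.291
scene green [364.3 252.9] [359 248  10  12  54]
scene blue [353.2 260.5] [347 255  11  13  59]
scene red [350.4 248.2] [346 246  11   5  25]
```

View pics/scene7.png

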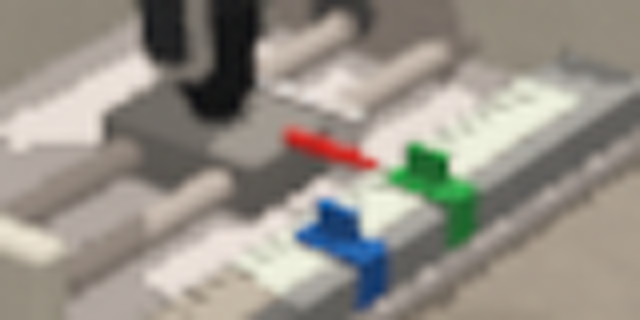

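Run:
```python
from fit import *
R=np.array([[np.cos(p[2]),np.sin(p[2])],[-np.sin(p[2]),np.cos(p[2])]])
L=lambda w:R@(w[:2]-p[:2])
q=lambda u,v:(310+(u+.5)/8-.5,230+(v+.5)/8-.5)
P=lambda n,u,v,z:print(n,L(pix2w("scene",q(u,v),z)))
P("ptr tip",378,165,36);P("ptr base",290,135,36)
P("green rib top back",412,145,46);P("green rib top front",446,157,46);P("blue back",323,202,46);P("blue front",358,214,46)
def draw(name,k):
    pass
im=cv2.imread("pics/top7.png");print(im.shape)
```

```text
ptr tip [-62.7 -26.8]
ptr base [-29.6 -26.5]
green rib top back [-74.1 -28.1]
green rib top front [-86.7 -27.9]
blue back [-74.4  19. ]
blue front [-86.9  18.7]
(360, 780, 3)
```

View pics/top7.png

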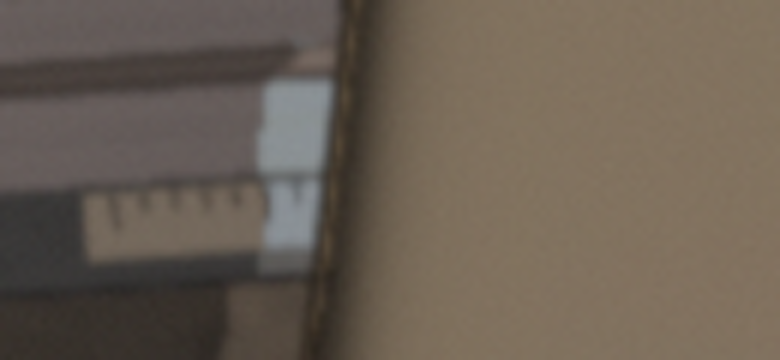

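```bash
python3 -m creep '{"travel":[[0,-0.002,0],[0,0,0],[0,0,0]],"yaw":[0,0,0]}'; python3 -m creep '{"travel":[[0,0,0],[0,0,0],[0,0,0],[0,0,0]],"yaw":[0,0,0,0]}' 1;  python3 -m creep '{"travel":[[0,0,0.03],[0,0,0.05],[0,0,0.05],[0,-0.02,0.05],[-0.02,-0.05,0],[-0.03,-0.05,0],[-0.03,-0.05,0],[-0.03,-0.05,0],[-0.03,-0.05,0],[0,0,0]],"yaw":[0,0,0,0,0,0,0,0,0,0]}'
cat > rel.py <<'E'
from fit import *
import sys
R=np.array([[np.cos(p[2]),np.sin(p[2])],[-np.sin(p[2]),np.cos(p[2])]])
L=lambda w:R@(w[:2]-p[:2])
for c,b,crop,s in(("top",(285,230,445,275),(330,225,430,285),7),("scene",(300,220,400,280),(310,230,390,270),8)):
    im,d=save(c,c+sys.argv[1]+".png",crop,s); hsv=cv2.cvtColor(im,cv2.COLOR_RGB2HSV)
    for n,lo,hi,z in(("green",(45,120,40),(75,255,255),40),("blue",(100,120,40),(125,255,255),40),("red",(0,120,60),(8,255,255),36)):
        x0,y0,x1,y1=b; m=cv2.inRange(hsv[y0:y1,x0:x1],lo,hi); l,_,st,ce=cv2.connectedComponentsWithStats(m)
        for i in range(1,l):
            if st[i,4]>3: print(c,n,ce[i]+[x0,y0],st[i]+[x0,y0,0,0,0],L(pix2w(c,ce[i]+[x0,y0],z)))
E
python3 rel.py 8
```

```text
t: 9.43
position: [545.1, -91.8, 71.4]
tool_rot: [[0.992, 0.06, -0.113], [0.059, -0.998, -0.006], [-0.113, -0.001, -0.994]]
ft_force: [-0.2, 1.5, 1.0]
opening: 0.29
t: 9.93
position: [545.1, -92.8, 71.2]
tool_rot: [[0.992, 0.059, -0.113], [0.059, -0.998, -0.007], [-0.113, 0.001, -0.994]]
ft_force: [0.9, -0.1, -0.1]
opening: 1.002
t: 11.18
position: [399.1, -370.2, 257.1]
tool_rot: [[0.992, 0.063, -0.111], [0.062, -0.998, -0.012], [-0.111, 0.005, -0.994]]
ft_force: [-0.0, 0.3, 0.8]
opening: 1.001
top green [383.5 262.8] [381 256   7  14  78] [-79.1 -35.1]
top blue [359.5 264.3] [356 258   8  14  80] [-78.3  12.2]
top red [380.1 243.8] [378 237   5  16  44] [-40.3 -32.5]
scene green [364.3 252.9] [359 248  10  12  54] [-89.5 -20. ]
scene blue [353.2 260.5] [347 255  11  13  59] [-90.4  27.9]
scene red [350.5 247.9] [346 246  11   5  28] [-43.3 -27.5]
```

View pics/top8.png

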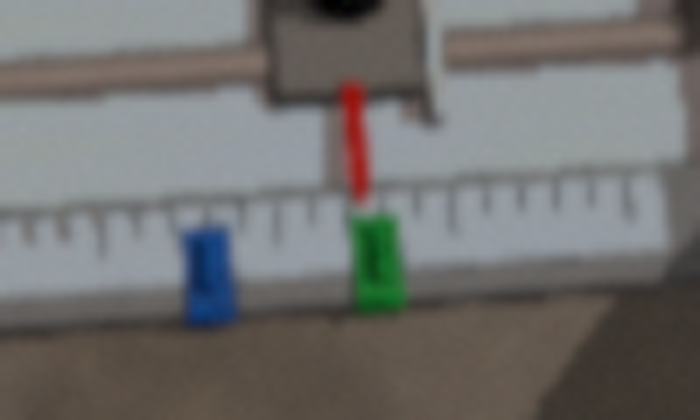

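```bash
cat > w.py <<'E'
from fit import *
R=np.array([[np.cos(p[2]),np.sin(p[2])],[-np.sin(p[2]),np.cos(p[2])]])
L=lambda w:R@(w[:2]-p[:2])
im,_=eyes.read_camera("top"); f=im.astype(float)
def prof(ch,x0,x1,rows,z,n):
    o=[i for i in range(3) if i!=ch]; w=np.clip(f[:,:,ch]-f[:,:,o].max(2)-12,0,None)
    pts=[]
    for v in rows:
        s=w[v,x0:x1]
        if s.sum()>25: pts.append(L(pix2w("top",((s*np.arange(x0,x1)).sum()/s.sum(),v),z)))
    pts=np.array(pts); print(n,"y med %.2f mean %.2f sd %.2f"%(np.median(pts[:,1]),pts[:,1].mean(),pts[:,1].std()),"x",pts[[0,-1],0])
prof(0,370,392,range(238,252),36,"red")
prof(1,374,394,range(257,269),34,"green"); prof(1,374,394,range(257,262),34,"green back"); prof(1,374,394,range(264,269),34,"green front")
prof(2,350,370,range(259,270),34,"blue")
E
python3 w.py
```

```text
red y med -32.65 mean -32.70 sd 0.15 x [-28.6 -54.7]
green y med -36.12 mean -36.12 sd 0.17 x [-66.7 -88.6]
green back y med -36.06 mean -36.08 sd 0.09 x [-66.7 -74.7]
green front y med -36.02 mean -36.05 sd 0.16 x [-80.6 -88.6]
blue y med 11.34 mean 11.47 sd 0.30 x [-67.1 -87. ]
```

```bash
python3 -m creep '{"travel":[[0.026,0.05,0],[0.026,0.05,0],[0.026,0.05,0],[0.026,0.05,0],[0.025,0.045,0],[0.01,0.02,0],[0,0,0],[0,0,0]],"yaw":[0,0,0,0,0,0,0,0]}' 1
```

```text
t: 12.32
position: [547.2, -79.1, 256.7]
tool_rot: [[0.99, 0.091, -0.109], [0.09, -0.996, -0.013], [-0.11, 0.003, -0.994]]
ft_force: [-0.0, -0.3, 0.4]
opening: 0.998
```

```bash
python3 -m creep '{"travel":[[-0.004,-0.013,-0.03],[0,0,-0.045],[0,0,-0.045],[0,0,-0.03],[0,0,-0.015],[0,0,0],[0,0,0]],"yaw":[-0.45,0,0,0,0,0,0]}' 1
```

```text
t: 13.2
position: [541.7, -98.0, 91.3]
tool_rot: [[0.993, 0.051, -0.103], [0.05, -0.999, -0.011], [-0.103, 0.006, -0.995]]
ft_force: [-0.3, 0.1, -0.0]
opening: 1.0
```

```bash
python3 -m creep '{"travel":[[0,0.005,-0.01],[0,0,-0.009],[0,0,0],[0,0,0]],"yaw":[0,0,0,0]}' 1; python3 -m creep '{"travel":[[0,0,0],[0,0,0],[0,0,0],[0,0,0],[0,0,0],[0,0,0]],"yaw":[0,0,0,0,0,0]}' 0 30
```

```text
t: 13.7
position: [543.6, -92.7, 73.6]
tool_rot: [[0.994, 0.051, -0.098], [0.05, -0.999, -0.012], [-0.098, 0.007, -0.995]]
ft_force: [0.9, 0.5, -0.1]
opening: 1.004
t: 14.45
position: [544.0, -92.6, 74.3]
tool_rot: [[0.994, 0.051, -0.096], [0.05, -0.999, -0.012], [-0.097, 0.007, -0.995]]
ft_force: [-0.0, 0.3, 0.8]
opening: 0.291
```

Gripped at y -92.6. It should go 3.4 mm further, to about -96.0.

```bash
python3 -m creep '{"travel":[[0,-0.004,0],[0,0,0],[0,0,0],[0,0,0]],"yaw":[0,0,0,0]}'
```

```text
t: 14.95
position: [544.2, -96.3, 74.3]
tool_rot: [[0.994, 0.051, -0.096], [0.051, -0.999, -0.011], [-0.096, 0.006, -0.995]]
ft_force: [-0.8, 0.8, -0.3]
opening: 0.288
```

```bash
python3 -m creep '{"travel":[[0,0,0],[0,0,0],[0,0,0],[0,0,0]],"yaw":[0,0,0,0]}' 1;  python3 -m creep '{"travel":[[0,0,0.03],[0,0,0.05],[0,0,0.05],[0,-0.02,0.05],[-0.02,-0.05,0],[-0.03,-0.05,0],[-0.03,-0.05,0],[-0.03,-0.05,0],[-0.02,-0.03,0],[0,0,0]],"yaw":[0,0,0,0,0,0,0,0,0,0]}'; python3 w.py; python3 -c "
from h import *
save('scene','scene9.png',(300,210,400,270),8)"
```

```text
t: 15.45
position: [544.0, -97.2, 74.1]
tool_rot: [[0.994, 0.051, -0.097], [0.05, -0.999, -0.013], [-0.097, 0.008, -0.995]]
ft_force: [0.7, -0.4, 0.5]
opening: 0.998
t: 16.7
position: [408.3, -353.9, 260.1]
tool_rot: [[0.994, 0.054, -0.095], [0.053, -0.998, -0.017], [-0.096, 0.012, -0.995]]
ft_force: [-0.6, 0.1, 0.6]
opening: 0.996
red y med -37.09 mean -37.16 sd 0.22 x [-28.9 -55. ]
green y med -36.14 mean -36.13 sd 0.15 x [-66.7 -88.6]
green back y med -36.09 mean -36.08 sd 0.10 x [-66.7 -74.7]
green front y med -36.03 mean -36.09 sd 0.13 x [-80.6 -88.6]
blue y med 11.32 mean 11.47 sd 0.28 x [-67.1 -87. ]
```

View pics/scene9.png

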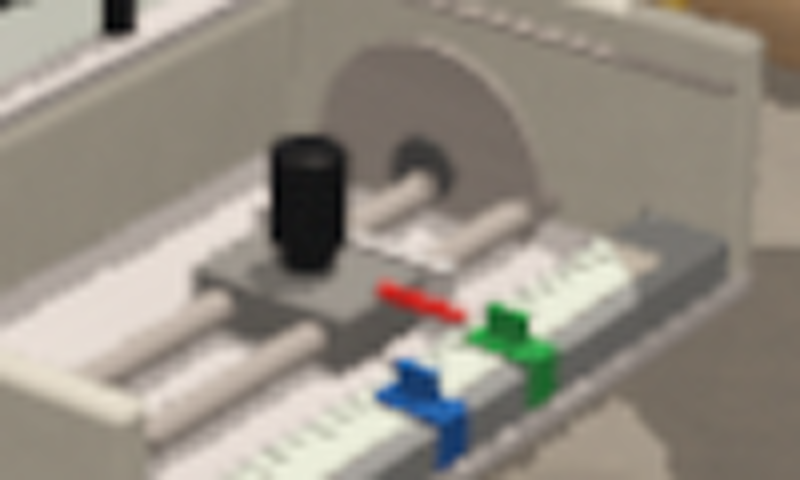

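Top view: pointer at y -37.1 and rib at -36.1, so about 1 mm past. The scene view, with tip (465,318) pointing at the rib's base (488,327), puts it 0 to 2 mm short. The two estimates straddle zero, so it is aligned. Next I'll shut the guard by going behind the handle with closed fingers.

```bash
python3 -m creep '{"travel":[[0.035,0.041,0.002],[0.035,0.041,0],[0.035,0.041,0],[0.035,0.041,0],[0.035,0.041,0],[0.035,0.041,0],[0.025,0.025,0],[0.01,0.01,0],[0,0,0],[0,0,0]],"yaw":[0,0,0,0,0,0,0,0,0,0]}' 0
```

```text
t: 18.05
position: [664.1, -43.3, 260.1]
tool_rot: [[0.992, 0.079, -0.095], [0.078, -0.997, -0.017], [-0.096, 0.01, -0.995]]
ft_force: [-0.4, -0.8, 0.1]
opening: 0.001
```

```bash
python3 -m creep '{"travel":[[0.001,-0.01,-0.03],[0,-0.003,-0.04],[0,0,-0.035],[0,0,-0.015],[0,0,0],[0,0,0]],"yaw":[-0.2,0,0,0,0,0]}'
python3 - <<'E'
from h import *
save("scene","s10.png",(220,90,420,240),4)
E
```

```text
t: 18.8
position: [663.6, -59.6, 142.5]
tool_rot: [[0.994, 0.061, -0.088], [0.059, -0.998, -0.017], [-0.089, 0.011, -0.996]]
ft_force: [0.4, 0.6, 0.1]
opening: 0.0
```

View pics/s10.png

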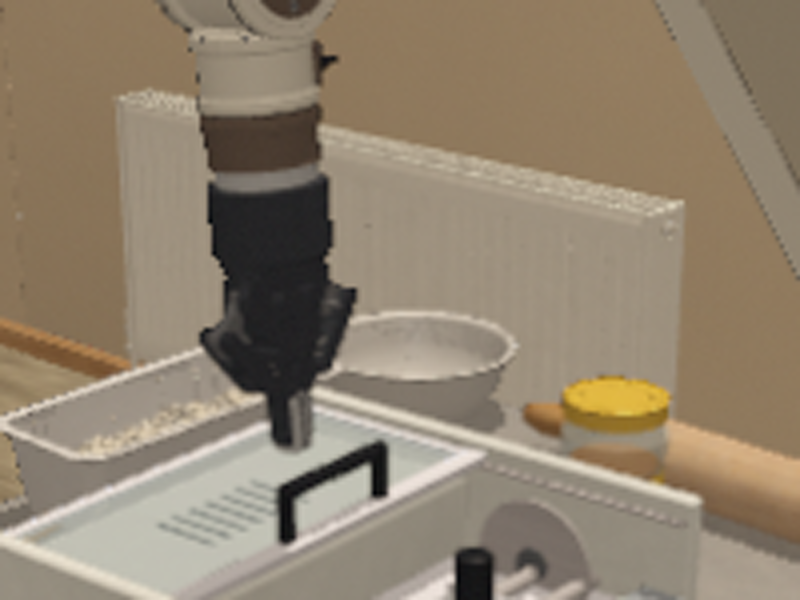

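```bash
python3 -m creep '{"travel":[[0,0,-0.013],[-0.01,0,0],[-0.02,-0.001,0],[-0.02,-0.001,0],[-0.025,-0.002,0],[-0.025,-0.002,0],[-0.025,-0.002,0],[-0.02,-0.001,0],[-0.01,0,0],[0,0,0]],"yaw":[0,0,0,0,0,0,0,0,0,0]}'
```

```text
t: 20.1
position: [511.5, -67.1, 132.8]
tool_rot: [[0.996, 0.063, -0.061], [0.062, -0.998, -0.016], [-0.062, 0.012, -0.998]]
ft_force: [-1.2, 0.2, 0.9]
opening: -0.002
```

```bash
python3 -m creep '{"travel":[[-0.008,0,-0.003],[-0.008,0,0],[-0.006,0,0],[-0.006,0,0]],"yaw":[0,0,0,0]}';python3 -m creep '{"travel":[[-0.006,0,0],[-0.006,0,0],[-0.006,0,0]],"yaw":[0,0,0]}'
```

```text
t: 20.6
position: [488.7, -67.7, 131.0]
tool_rot: [[0.997, 0.063, -0.048], [0.062, -0.998, -0.017], [-0.049, 0.014, -0.999]]
ft_force: [16.3, -0.6, -10.4]
opening: -0.005
t: 20.98
position: [488.4, -67.7, 131.5]
tool_rot: [[0.998, 0.064, -0.01], [0.063, -0.998, -0.016], [-0.011, 0.015, -1.0]]
ft_force: [18.6, -0.8, -14.8]
opening: 0.001
```

Stopped hard at x 488. The stops at 605 and 488, with a contact offset of about 17 mm on each side, give a travel of 150 mm. I'll retreat and check.

```bash
python3 -m creep '{"travel":[[0.012,0,0],[0.012,0,0.03],[0,0,0.05],[0,0,0.05],[-0.02,-0.05,0],[-0.03,-0.05,0],[-0.03,-0.05,0],[-0.02,-0.05,0],[0,-0.05,0],[0,0,0]],"yaw":[0,0,0,0,0,0,0,0,0,0]}'; python3 w.py; python3 -c "
from h import *
save('top','top11.png',(260,90,520,310),3)"
```

```text
t: 22.22
position: [397.6, -318.1, 259.9]
tool_rot: [[0.997, 0.069, -0.041], [0.069, -0.998, -0.004], [-0.041, 0.001, -0.999]]
ft_force: [-0.8, 0.7, 0.2]
opening: -0.0
red y med -37.43 mean -37.39 sd 0.17 x [-28.9 -47. ]
green y med -36.23 mean -36.26 sd 0.18 x [-70.7 -88.6]
green back y med -36.28 mean -36.36 sd 0.15 x [-70.7 -74.7]
green front y med -36.12 mean -36.12 sd 0.10 x [-80.6 -88.6]
blue y med 11.24 mean 11.27 sd 0.56 x [-69.2 -87. ]
```

Run:
```python
from fit import *
R=np.array([[np.cos(p[2]),np.sin(p[2])],[-np.sin(p[2]),np.cos(p[2])]])
L=lambda w:R@(w[:2]-p[:2])
im,_=eyes.read_camera("top")
m=cv2.inRange(im[225:270,325:410],(0,0,0),(35,35,35)); l,_,st,ce=cv2.connectedComponentsWithStats(m)
for i in range(1,l):
    if st[i,4]>15: print(ce[i]+[325,225],st[i],L(pix2w("top",ce[i]+[325,225],125)))
print("expected px shut",w2pix("top",T(p,[(-68,0,125)])))
eyes.read_camera("scene")
for c in("scene","top"):
    for t in("honey_jar","glass_mug","scraper"):
        r=eyes.search_frame(c,t); print(c,t,[(cam2w(c,q["location"]),round(q["conf"],2)) for q in r[:1]])
print(env.observe()["t"])
```

```text
[367.3 251.1] [ 16  23  54   9 239] [-65.9   2.8]
expected px shut [[369.  252.1]]
scene honey_jar [(array([ 559.8, -266.7,  104.3]), 0.66)]
scene glass_mug [(array([492.8, 225.2,  69. ]), 0.58)]
scene scraper [(array([392.4,  19.9,   6.8]), 0.63)]
top honey_jar [(array([ 570.9, -284.4,  119.4]), 0.81)]
top glass_mug [(array([512.5, 211.9,  45.4]), 0.97)]
top scraper [(array([391. ,  14.8,   8.1]), 0.62)]
22.725
```

The handle is where it should be when shut, within measuring error, and the bystanders have not moved.

```bash
python3 -c "
from bench import hand_in
print(hand_in())"
```

```text
the job is handed in; nothing more can be done
None
```

The loaf slicer is set and handed in after about 23 s of the 64 s allowed. I slid the guard fully back, moved the loaf stop to the green clip by gripping its knob, and pushed the guard shut.

- **Guard:** It was about 20 mm ajar at the start. The two end stops came out 150 mm apart, which is the full travel. At the end the top camera puts the handle at x -66 mm in the slicer's frame, against -68 mm when shut. The push ended against a hard stop at about 18 N.
- **Pointer:** It took two moves, because the first left it 3.4 mm short and the correction overshot slightly. The two cameras then disagreed a little:
  - The top camera put the pointer about 1 mm past the green rib, on the blade side, and still did (1.0 to 1.2 mm) after the guard was shut.
  - The coarser scene camera put it up to 2 mm short, so I left it there.
- **Bystanders:** The jar and mug read within about 4 mm of where they started. So does the scraper, apart from a 5 mm shift in the top camera that the scene camera does not show. That is about the detectors' accuracy, and the robot did not go near any of them.
- **Not viewed:** I had used up the 12 pictures before the last check, so the final state was checked by numbers only.

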